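# Weigh two power contacts and seat the heavier

### The arm

A 7-joint arm with a two-finger parallel gripper is mounted at the origin on the work surface. World frame = base frame: x ahead of the robot, y to its left, z up, the work surface at z = 0. Lengths are in m, angles in rad, forces in N, time in s.
With the tool pointing down it reaches from about 0.425 to 0.875 m from the base axis. Payload 8.4 kg.
Tool frame: the origin (TCP) lies at the very end of the fingers, on their centre line; the grasp point (between the pads) lies 19 mm behind it; x points along the fingers, y is the direction in which the jaws open and shut, and the axes are right-handed (so a half turn about x gives the same grasp; the last joint's range is limited). The gripper opens to 87 mm and grips with 3 to 60 N. Pads are 19 mm wide; open, the fingers measure 117 mm over their backs; the gripper's body (75 mm by 190 mm) begins 51 mm behind the grasp point.
Start: joints at [1.238, 0.333, 0.04, 1.465, -0.013, 1.343, -0.059], TCP at [0.151, -0.632, 0.223] pointing down, gripper open.
Joint ranges: [-2.58, 2.58], [-0.38, 2.09], [-1.3, 1.39], [0.25, 2.4], [-1.5, 4.64], [0.08, 2.09], [-2.65, 2.65]. Speed limits (rad/s): [2.22, 2.22, 2.79, 2.79, 3.14, 3.14, 3.14].

### API

Orientations are given as a unit quaternion [x, y, z, w].
In Python, from plant import status, cams, env gives the robot as it stands.
- The arm moves only by the tool arm_command, never from a script. Its argument "deltas" is a list that holds one entry, the list of rows, each a list of 7 numbers: the shift along the world's x, y, z in cm, then the turn, a rotation vector about the world's x, y, z in degrees, then the opening, from 0 (shut) to 1 (fully open). In form: [[[dx, dy, dz, ax, ay, az, claw], ...]]. A call has 1 to 20 rows; each row is the pose to reach, as a shift and turn from the pose commanded when the call began; what a row does not reach only later rows make up. A row lasts 1/12 s, in which the tool goes at most 41.7 mm and 7.16 degrees, less where a joint would pass 70% of its speed; a pose out of reach is approached as far as the arm can. A call with a gripper value outside its range is refused whole. The fingers move at their own pace and stop on an object; "newtons" is the grip in N (left out, the last holds). Time passes only in rows, so rows that repeat a pose let the fingers close. It gives the time, the measured TCP pose, the force and the opening at its end, in the units of the state.
- status.sense(): the state, without advancing time (a new reading comes with each control period).
- cams.get_image(name): name is "scene" or "top"; returns the picture (420x560x3 uint8, red, green, blue); there is no depth.
- cams.camera_model(name): a dict with "intrinsics" (3x3 intrinsics, pixels), "camera_from_world" (4x4, takes a point from world to camera coordinates). Camera axes: x right, y down, z forward; pixel columns grow to the right and rows downward; lengths in m; the calibration is good to about 2 mm. A picture is of the moment at which its call begins. camera_model takes no time and is no camera call.
- env.close_job(): hands the job in, once; it reports no verdict.
Trained networks look in the newest picture that a camera, given by its name, has taken for a name from the list of things; names that differ only in an ending like _2 or _b are one class to them, and where a whole thing is asked for, a point or a joint stands for the part that bears it (a point fixed in the world has none). Each returns a list of dicts, best first, with "p" (0 to 1); they miss things now and then, are a little off and sometimes report something else, mostly with a low value. They report only what shows in the picture. A call takes as long as a camera call.
- cams.search_frame(camera, thing): "bbox" ([left, top, width, height] as shares, 0 to 1, of the picture: columns of its width, rows of its height, round what is visible of it).
- cams.trace(camera, thing): "region" (420x560 bool, what is visible of it) and "bbox" ([left, top, width, height] as shares, 0 to 1, of the picture: columns of its width, rows of its height, round what is visible of it).
The state is a dict: "t": time; "qpos": joint angles; "dq": joint speeds; "joint_torque": joint torques, N m; "tcp_pos": TCP position; "tcp_rot": TCP orientation; "wrist_force": force on the tool from outside, world axes, zero at the start; "ft_torque": the same for the moment, N m; "grip_width": opening from 0.0 (shut) to 1.0 (fully open).
Only numpy, scipy, OpenCV 4.12 (cv2) and the standard library are available. Lean on these libraries where they do the work, as an engineer would, in place of code of your own. Each camera call takes 0.05 s, during which the arm holds its last target.

### The job

Two copper power contacts in the blue tray look alike, but one has more metal in it. Set them gently on the balance, one in each pan, and let the beam tip; then take the one whose pan drops and press it fully home, shoulder flush, in the sliding socket of the test fixture, leaving the lighter one in its pan. Where the socket stands on its slide is not measured, so find its hole by feel or by eye; do not force anything, and leave the other things on the bench alone.

Things in the scene. Friction and masses are not known exactly. Their poses are not given: they have to be found in the camera images.
- contact_a_mid (a point): Centre (half-way up) of one copper contact, standing nose down on the tray floor, z along its axis, up. 46 mm tall: nose 20 mm diameter, 18 mm long, chamfered 1 mm at the foot; above it the barrel to grip, 28 mm diameter, 28 mm long. The shoulder under the barrel is 5 mm below this point, the foot 23 mm below. 65 to 195 g, drawn anew each start: either contact may be the heavier.
- contact_b_mid (a point): Centre of the other copper contact: same shape and look.
- pan_l_floor (a point): Centre of the floor of the balance's pan on its +y side: a level steel dish, floor about 90 mm across, rim 3 mm high. The floor is 99 mm above the bench with the beam level; it goes 10 mm up or down as the beam tips and stays level. Where in the pan a thing stands does not alter the weighing. The balance's middle column is 106 mm high.
- pan_r_floor (a point): The same for the pan on the balance's -y side (pan centres 220 mm apart). A loaded pan with the other empty goes right down.
- beam (a joint): Tilt of the balance's beam: 0 level, negative when pan_l (+y side) is down, positive when pan_r (-y side) is down; stops at 0.09 each way (rad). It turns almost without friction on cushioned stops; damped, so it can take several seconds to tip when the two weights are close.
- balance: The trip balance, fixed to the bench; base 112 by 270 mm, origin on its underside in the middle, y along the beam, z up. Its knife edges are delicate: it must not be pressed or struck with more than 30 N.
- fixture: The test fixture, fixed to the bench: aluminium base 130 by 180 mm, origin at the centre of its underside, y along its two guide rods, z up. On the rods stands a white socket block, 90 mm (x) by 62 mm (y), its flat top the highest part (60 mm above the bench). The block is stiff to slide along y (about 8 N) and cannot move in x or z. Loads on the fixture over 60 N damage it.
- slide_mid (a point): Point of the fixture at the middle of the block's travel, level with its top (axes as fixture). The socket hole in the middle of the block is upright, 21.5 mm wide, chamfered 1 mm, at x = 0 but anywhere from y = -18 to +18 mm: not measured. Two sprung blades 7 mm below the mouth grip the nose: push it home (5 to 20 N); it stays put. Home = contact's shoulder on the block's top.
- tray: Blue kitting tray 110 by 230 mm, walls 14 mm high, floor 4 mm above the bench; origin at the centre of its underside, y along its length. Fixed.
- nut: Square brass nut, 24 mm, 10 mm high, in the tray between the contacts (leave alone).
- lug: Small copper cable lug, 44 mm long, 12 mm high, in the tray between the contacts (leave alone).
- screwdriver: Screwdriver lying on the bench, 200 mm (leave alone).
- multimeter: Grey hand multimeter, 150 by 75 by 42 mm, lying on the bench (leave alone).
- screw_jar: Glass jar, 60 mm across, 75 mm high, standing on the bench (leave alone).

How it is judged:
By the outcome, as a careful person would: the job done as asked, in the order asked, and still so for the second after the job is handed in, with the robot touching nothing.
It also fails if it takes over 72 s, if anything falls off the work surface, if the arm or the gripper's body presses on something with over 40 N, if the wrist force passes 120 N, or if a joint passes its speed limit or range.

## Working session

There is one attempt and no reset: what is moved stays moved. The work goes in short steps, Python scripts to look and compute and a tool call to move; the robot and the scene stay as the last step left them, time stands still between calls to the robot, and variables do not carry over. Pictures are saved under pics/ and viewed, and the job is handed in when it is done.

Besides the shell and the picture viewer there is one more tool, called after "Emit:" as a command line: name --argument value ..., lists and objects as JSON in quotes. arm_command: Moves the arm, as the interface text tells. Its arguments: {"type":"object","properties":{"deltas":{"type":"array","items":{"type":"array","items":{"type":"array","items":{"type":"number"}}}},"newtons":{"type":"number"}},"required":["deltas"]}

```bash
mkdir -p pics; ls; cat > h.py <<'E'
import sys; sys.path.insert(0,'.')
import numpy as np, cv2
from plant import status, cams, env
def save(cam,name):
    im=cams.get_image(cam); cv2.imwrite('pics/%s.png'%name, im[:,:,::-1]); return im
def proj(cam,p):
    m=cams.camera_model(cam); K=np.array(m['intrinsics']);T=np.array(m['camera_from_world'])
    c=T[:3,:3]@np.array(p)+T[:3,3]; u=K@c; return u[:2]/u[2]
def back(cam,uv,z):
    m=cams.camera_model(cam); K=np.array(m['intrinsics']);T=np.array(m['camera_from_world'])
    d=T[:3,:3].T@np.linalg.solve(K,[uv[0],uv[1],1.]); o=-T[:3,:3].T@T[:3,3]
    return o+d*(z-o[2])/d[2]
E
python3 - <<'E'
from h import *
s=status.sense(); print({k:np.round(v,3) for k,v in s.items()})
save('scene','s0'); save('top','t0')
for c in ('scene','top'):
    m=cams.camera_model(c); T=np.array(m['camera_from_world']); print(c,-T[:3,:3].T@T[:3,3], T[2,:3],np.round(m['intrinsics'],1).tolist())
for c,n in [('top','contact_a_mid'),('top','pan_l_floor'),('top','fixture'),('top','tray'),('top','balance'),('scene','contact_a_mid')]:
    for r in cams.search_frame(c,n)[:4]:
        b=r['bbox'];print(c,n,round(r['p'],2),np.round([b[0]*560,b[1]*420,(b[0]+b[2])*560,(b[1]+b[3])*420],1))
E
```

```text
pics
{'t': np.float64(0.0), 'qpos': array([ 1.238,  0.334,  0.04 ,  1.466, -0.013,  1.343, -0.059]), 'dq': array([ 0.002, -0.   ,  0.   , -0.001, -0.001,  0.001, -0.   ]), 'joint_torque': array([ 0.0000e+00, -6.5635e+01,  1.3350e+00, -4.0379e+01, -6.0000e-02,
        4.5000e-02,  0.0000e+00]), 'tcp_pos': array([ 0.15 , -0.632,  0.222]), 'tcp_rot': array([-0.702, -0.083,  0.702, -0.082]), 'wrist_force': array([ 0.091,  0.126, -0.148]), 'ft_torque': array([-0.005,  0.006,  0.021]), 'grip_width': np.float64(0.997)}
scene [0.86928606 0.729148   0.59020385] [-0.40064365 -0.74848825 -0.52844111] [[437.5, 0.0, 276.3], [0.0, 437.5, 209.5], [0.0, 0.0, 1.0]]
top [ 3.84921007e-01 -5.86751274e-04  1.14624712e+00] [ 0.0902411   0.01361046 -0.99582694] [[422.2, 0.0, 278.4], [0.0, 422.2, 213.8], [0.0, 0.0, 1.0]]
top pan_l_floor 0.86 [145.8 146.  185.4 184.9]
top tray 0.64 [232.1 216.6 319.8 257.6]
top balance 0.61 [140.5 141.6 273.3 192.2]
scene contact_a_mid 0.66 [302.5 228.  317.5 248.7]
scene contact_a_mid 0.61 [206.  222.6 332.1 342. ]
```

View pics/s0.png

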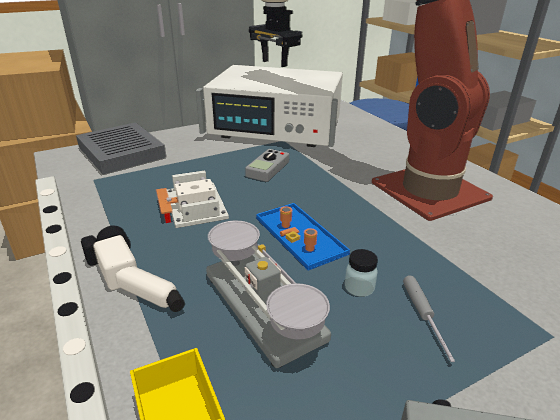

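```bash
python3 - <<'E'
import cv2
im=cv2.imread('pics/t0.png'); cv2.imwrite('pics/t0b.png',cv2.resize(im[110:300,110:370],None,fx=3,fy=3,interpolation=cv2.INTER_CUBIC))
E
```

```text
(no output)
```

View pics/t0.png

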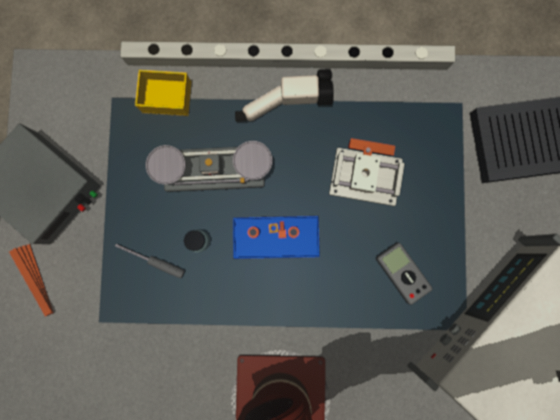

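View pics/t0b.png

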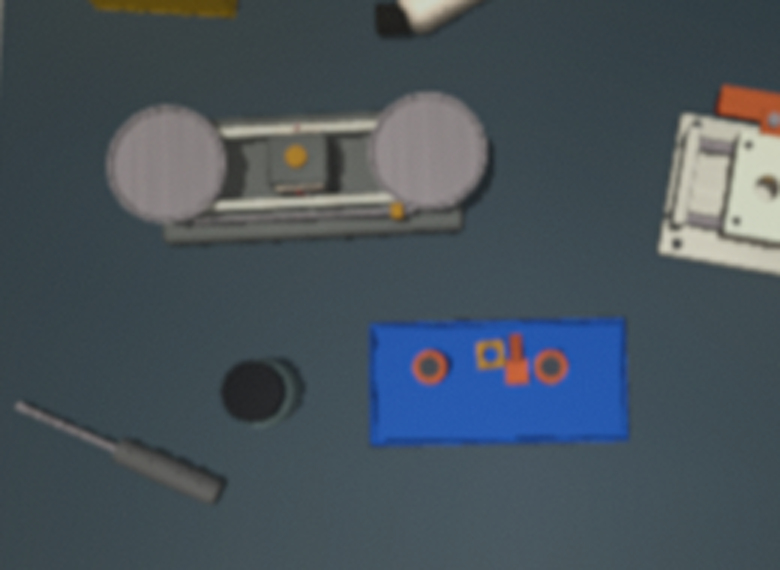

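```bash
python3 - <<'E'
from h import *
im=cv2.imread('pics/t0.png'); hsv=cv2.cvtColor(im,cv2.COLOR_BGR2HSV)
m=((hsv[:,:,0]<14)&(hsv[:,:,1]>120)&(hsv[:,:,2]>90)).astype(np.uint8)
n,l,st,ce=cv2.connectedComponentsWithStats(m[215:260,230:322])
for i in range(1,n): print(st[i]+[230,215,0,0,0],ce[i]+[230,215])
for r in (cams.trace('top','contact_a_mid')+cams.trace('top','nut')+cams.trace('top','lug')+cams.trace('top','pan_l_floor')+cams.trace('top','fixture')):
    ys,xs=np.nonzero(r['region']); print(round(r['p'],2),xs.min(),xs.max(),ys.min(),ys.max(),xs.mean(),ys.mean())
# pans
for r in cams.trace('top','pan_l_floor'):
    cs,_=cv2.findContours(r['region'].astype(np.uint8),0,1); c=max(cs,key=len); (u,v),ax,a=cv2.fitEllipse(c); print('pan',u,v,ax,back('top',(u,v),.102))
for uv in [(252.9,231.8),(293.6,231.8)]: print(back('top',uv,.05))
for uv in [(366,172)]: print(back('top',uv,.06))
cv2.imwrite('pics/fx.png',cv2.resize(im[130:215,320:415],None,fx=7,fy=7,interpolation=cv2.INTER_CUBIC))
s=cv2.imread('pics/s0.png');cv2.imwrite('pics/sx.png',cv2.resize(s[165:230,150:235],None,fx=8,fy=8,interpolation=cv2.INTER_CUBIC))
cv2.imwrite('pics/sy.png',cv2.resize(s[195:270,250:355],None,fx=7,fy=7,interpolation=cv2.INTER_CUBIC))
E
```

```text
[278 222   8  15  66] [281.62121212 230.96969697]
[249 228  10   9  39] [253.94871795 232.02564103]
[289 228  10   9  36] [293.08333333 232.        ]
0.41 249 257 227 236 252.90277777777777 231.51388888888889
0.55 270 276 224 231 272.8076923076923 227.26923076923077
0.53 248 258 227 237 252.79381443298968 231.82474226804123
0.52 146 271 141 184 207.93852322084865 163.76912796525227
0.6 146 271 141 191 209.54245930574623 166.8052559325358
0.58 279 285 221 237 281.8510638297872 229.96808510638297
0.69 146 184 145 183 165.2181663837012 164.21307300509338
0.91 329 403 138 205 367.28779069767444 172.34540169133192
pan 165.20298767089844 164.20921325683594 (37.69350051879883, 38.05797576904297) [0.59955583 0.3012308  0.102     ]
[0.43607912 0.07968221 0.05      ]
[ 0.43814496 -0.02604452  0.05      ]
[ 0.59686502 -0.21136716  0.06      ]
```

View pics/fx.png

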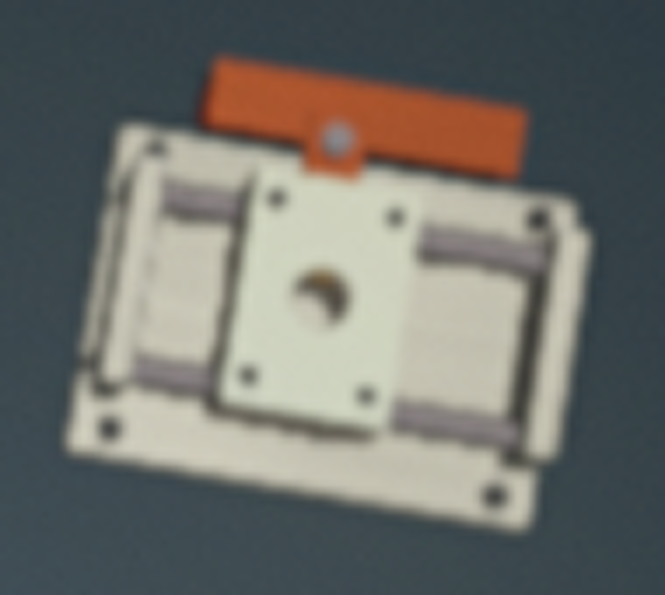

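View pics/sx.png

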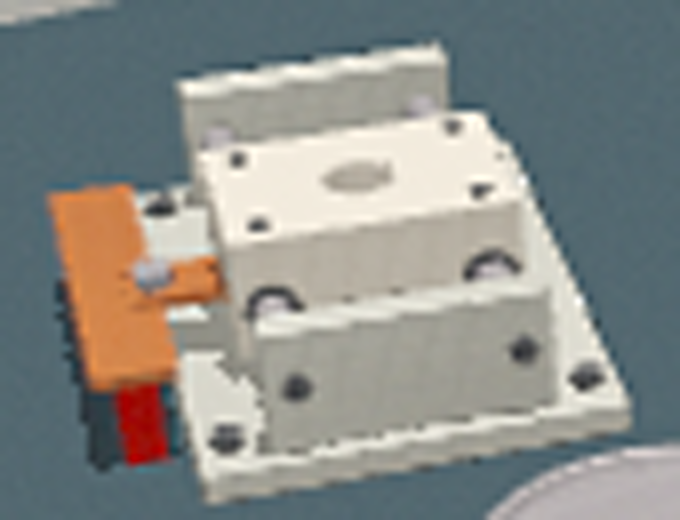

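View pics/sy.png

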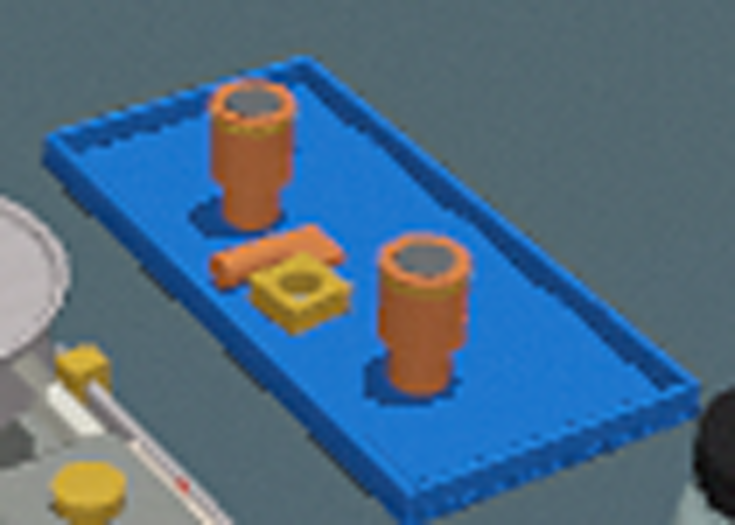

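```bash
python3 - <<'E'
from h import *
from scipy.spatial.transform import Rotation as R
s=status.sense(); M=R.from_quat(s['tcp_rot']).as_matrix(); print(M.round(3), s['tcp_pos'],s['t'])
# pan right from image t0: segment ellipse by hand
im=cv2.imread('pics/t0.png')
g=cv2.GaussianBlur(cv2.cvtColor(im,cv2.COLOR_BGR2GRAY),(3,3),0)
c=cv2.HoughCircles(g,cv2.HOUGH_GRADIENT_ALT,1.,20,param1=100,param2=.7,minRadius=14,maxRadius=24)
for u,v,r in c[0]: print(u,v,r,back('top',(u,v),.102))
for uv in [(365.5,171.9)]: print('hole',back('top',uv,.06))
# scene: contact tops  crop coords
for x,y in [(252,100),(424,258)]:
    print('c',back('scene',((x+.5)/7-.5+250,(y+.5)/7-.5+195),.05))
for x,y in [(358,177)]: print('hole',back('scene',((x+.5)/8-.5+150,(y+.5)/8-.5+165),.06))
pts=np.array([(238,159),(453,126),(482,190),(259,224)]); print([back('scene',((x+.5)/8-.5+150,(y+.5)/8-.5+165),.06).round(4) for x,y in pts])
pt=np.array([(276,197),(396,217),(366,396),(248,376)]); print([back('top',((x+.5)/7-.5+320,(y+.5)/7-.5+130),.06).round(4) for x,y in pt])
for n in ['pan_l_floor']:
  for r in cams.trace('scene',n): 
    cs,_=cv2.findContours(r['region'].astype(np.uint8),0,1); c=max(cs,key=len); (u,v),ax,a=cv2.fitEllipse(c); print('pan',r['p'],u,v,ax,back('scene',(u,v),.102))
E
```

```text
[[ 0.     0.232 -0.973]
 [-0.    -0.973 -0.232]
 [-1.     0.    -0.   ]] [ 0.15057945 -0.6323038   0.2225839 ] 0.7
252.0 160.0 20.06454 [0.61414867 0.08275716 0.102     ]
276.0 397.0 19.082003 [0.03999387 0.01054534 0.102     ]
166.0 164.0 19.602488 [0.60012578 0.29924087 0.102     ]
hole [ 0.59710543 -0.21006983  0.06      ]
c [ 0.43914143 -0.02864816  0.05      ]
c [0.43690343 0.07698804 0.05      ]
hole [ 0.5984348  -0.21185604  0.06      ]
[array([ 0.6281, -0.2404,  0.06  ]), array([ 0.5604, -0.2301,  0.06  ]), array([ 0.5671, -0.1862,  0.06  ]), array([ 0.6349, -0.1974,  0.06  ])]
[array([ 0.6343, -0.1931,  0.06  ]), array([ 0.6275, -0.2377,  0.06  ]), array([ 0.56  , -0.2266,  0.06  ]), array([ 0.5667, -0.1829,  0.06  ])]
pan 0.79 297.745361328125 310.4181823730469 (56.1392707824707, 62.484886169433594) [0.60792599 0.31277789 0.102     ]
pan 0.7 267.31475830078125 164.5612335205078 (25.56838607788086, 43.83433151245117) [ 0.41845044 -0.16293409  0.102     ]
pan 0.67 233.91622924804688 239.33567810058594 (39.36779022216797, 51.45608901977539) [0.62103386 0.09512315 0.102     ]
```

Emit:
arm_command --deltas '[[[15,14,3,0,0,30,0.7],[30,28,3,0,0,60,0.7],[30,28,3,0,0,60,0.7],[30,28,3,0,0,60,0.7],[30,28,3,0,0,60,0.7],[30,28,3,0,0,60,0.7],[30,28,3,0,0,60,0.7],[30,28,3,0,0,60,0.7],[30,28,3,0,0,60,0.7],[30,28,3,0,0,60,0.7],[28.6,71,-10,0,0,76.6,0.7],[28.6,71,-10,0,0,76.6,0.7],[28.6,71,-10,0,0,76.6,0.7],[28.6,71,-10,0,0,76.6,0.7],[28.6,71,-10,0,0,76.6,0.7],[28.6,71,-10,0,0,76.6,0.7],[28.6,71,-10,0,0,76.6,0.7],[28.6,71,-10,0,0,76.6,0.7],[28.6,71,-10,0,0,76.6,0.7],[28.6,71,-10,0,0,76.6,0.7]]]' --newtons 30

```text
t: 2.42
tcp_pos: [0.4373, 0.048, 0.1319]
tcp_rot: [0.5, 0.499, -0.5, 0.5]
wrist_force: [1.2, 0.2, 0.1]
grip_width: 0.696
```

Emit:
arm_command --deltas '[[[0,0,0,0,0,0,0.7],[0,0,0,0,0,0,0.7],[0,0,0,0,0,0,0.7]]]'

```text
t: 2.67
tcp_pos: [0.4377, 0.046, 0.1322]
tcp_rot: [0.5, 0.5, -0.5, 0.5]
wrist_force: [0.7, -1.4, 0.5]
grip_width: 0.7
```

```bash
python3 - <<'E'
from h import *
s=status.sense(); print(s['tcp_pos'],s['wrist_force'],s['t'])
im=save('scene','s1'); cv2.imwrite('pics/s1b.png',cv2.resize(im[140:280,220:380,::-1],None,fx=5,fy=4.2))
E
```

```text
[0.43768408 0.04604395 0.13215313] [ 0.6871384  -1.37871159  0.48483632] 2.6667
```

View pics/s1b.png

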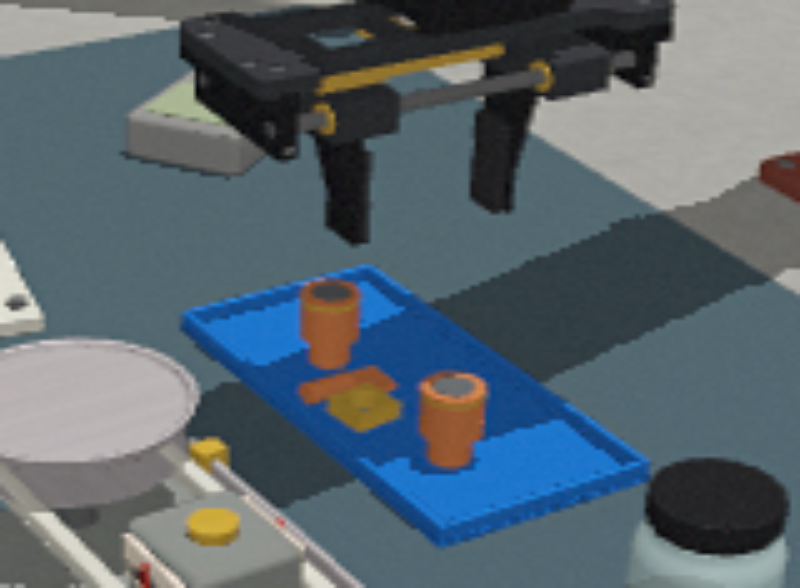

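Emit:
arm_command --deltas '[[[0,1.6,-1,0,0,0,0.7],[0,3.2,-2,0,0,0,0.7],[0,3.2,-5,0,0,0,0.7],[0,3.2,-8,0,0,0,0.7],[0,3.2,-9.5,0,0,0,0.7],[0,3.2,-10.7,0,0,0,0.7],[0,3.2,-10.7,0,0,0,0.7],[0,3.2,-10.7,0,0,0,0.7]]]'

```text
t: 3.38
tcp_pos: [0.4379, 0.0777, 0.0253]
tcp_rot: [-0.5, -0.5, 0.5, -0.5]
wrist_force: [0.6, -0.3, -0.7]
grip_width: 0.701
```

```bash
python3 - <<'E'
from h import *
im=save('scene','s2'); cv2.imwrite('pics/s2b.png',cv2.resize(im[140:280,220:380,::-1],None,fx=5,fy=4.2))
print(status.sense()['tcp_pos'])
E
```

```text
[0.43841392 0.07798419 0.0258828 ]
```

View pics/s2b.png

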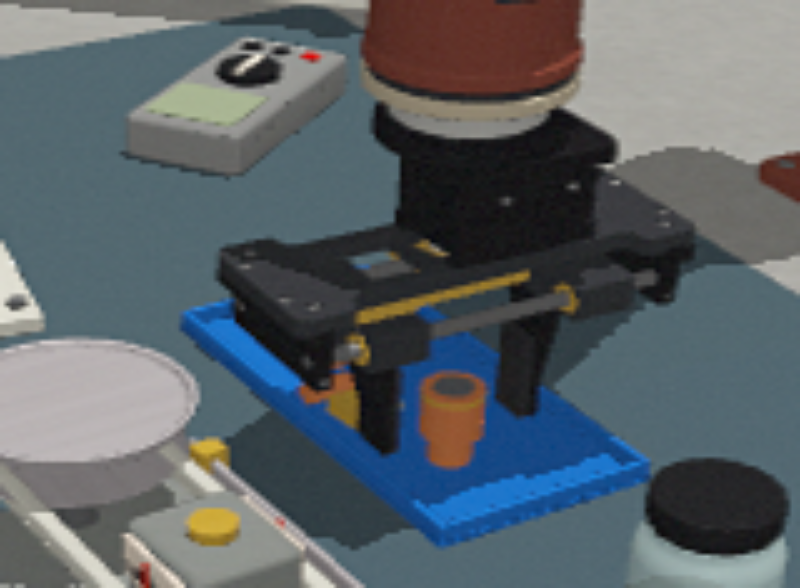

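Emit:
arm_command --deltas '[[[0,0,-0.05,0,0,0,0.4],[0,0,-0.05,0,0,0,0.3],[0,0,-0.05,0,0,0,0.25],[0,0,-0.05,0,0,0,0.25],[0,0,-0.05,0,0,0,0.25],[0,0,-0.05,0,0,0,0.25],[0,0,-0.05,0,0,0,0.25],[0,0,-0.05,0,0,0,0.25]]]' --newtons 25

```text
t: 4.1
tcp_pos: [0.4376, 0.0784, 0.0246]
tcp_rot: [-0.5, -0.5, 0.5, -0.5]
wrist_force: [-1.1, 0.1, 2.5]
grip_width: 0.318
```

Emit:
arm_command --deltas '[[[0,0,2,0,0,0,0.25],[0,0,5,0,0,0,0.25],[0,0,8,0,0,0,0.25],[0,0,11,0,0,0,0.25],[0,0,13,0,0,0,0.25],[1.5,2,14,0,0,0,0.25],[3.5,4.8,14,0,0,0,0.25],[5.5,7.5,14,0,0,0,0.25],[7.5,10.3,14,0,0,0,0.25],[9.5,13,14,0,0,0,0.25],[11.5,15.8,14,0,0,0,0.25],[13.5,18.5,14,0,0,0,0.25],[15.3,21,14,0,0,0,0.25],[16.2,22.2,13.5,0,0,0,0.25],[16.2,22.2,12.5,0,0,0,0.25],[16.2,22.2,12.5,0,0,0,0.25],[16.2,22.2,12.5,0,0,0,0.25]]]'

```text
t: 5.52
tcp_pos: [0.5988, 0.2993, 0.1483]
tcp_rot: [-0.499, -0.5, 0.501, -0.5]
wrist_force: [0.1, 0.0, -1.3]
grip_width: 0.311
```

```bash
python3 - <<'E'
from h import *
im=save('scene','s3'); cv2.imwrite('pics/s3b.png',cv2.resize(im[160:360,190:370,::-1],None,fx=4,fy=3))
s=status.sense();print(s['tcp_pos'],s['wrist_force'],s['t'])
E
```

```text
[0.59919777 0.29911052 0.14916896] [-0.15961421 -0.83528799 -0.53167372] 5.5667
```

View pics/s3b.png

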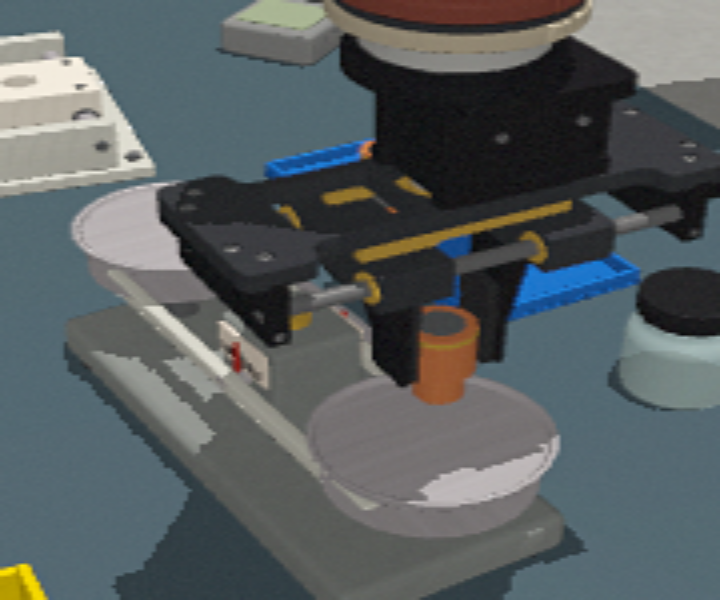

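Emit:
arm_command --deltas '[[[0,0,-1,0,0,0,0.25],[0,0,-2,0,0,0,0.25],[0,0,-2.4,0,0,0,0.25],[0,0,-2.6,0,0,0,0.25],[0,0,-2.8,0,0,0,0.25],[0,0,-3.0,0,0,0,0.25],[0,0,-3.1,0,0,0,0.25],[0,0,-3.2,0,0,0,0.25],[0,0,-3.3,0,0,0,0.25],[0,0,-3.4,0,0,0,0.25],[0,0,-3.5,0,0,0,0.25],[0,0,-3.6,0,0,0,0.25],[0,0,-3.7,0,0,0,0.25],[0,0,-3.7,0,0,0,0.25],[0,0,-3.7,0,0,0,0.25]]]'

```text
t: 6.82
tcp_pos: [0.5996, 0.3003, 0.1125]
tcp_rot: [-0.5, -0.5, 0.5, -0.5]
wrist_force: [-1.0, -0.8, -0.9]
grip_width: 0.31
```

```bash
python3 - <<'E'
from h import *
im=save('scene','s4'); cv2.imwrite('pics/s4b.png',cv2.resize(im[160:360,190:370,::-1],None,fx=4,fy=3))
s=status.sense();print(s['tcp_pos'],s['wrist_force'],s['t'])
E
```

```text
[0.59958783 0.30035748 0.11252923] [ 0.2343958   0.4803839  -0.24356238] 6.8667
```

View pics/s4b.png

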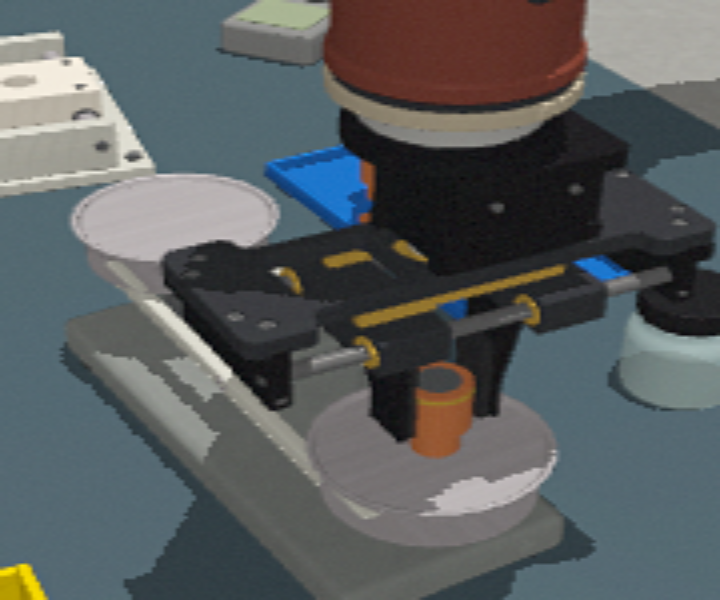

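Emit:
arm_command --deltas '[[[0,0,-0.05,0,0,0,0.25],[0,0,-0.1,0,0,0,0.25],[0,0,-0.15,0,0,0,0.25],[0,0,-0.2,0,0,0,0.25],[0,0,-0.25,0,0,0,0.25],[0,0,-0.25,0,0,0,0.25],[0,0,-0.25,0,0,0,0.25]]]'

```text
t: 7.45
tcp_pos: [0.5996, 0.3003, 0.11]
tcp_rot: [-0.5, -0.5, 0.5, -0.5]
wrist_force: [0.5, -0.4, -1.0]
grip_width: 0.315
```

Emit:
arm_command --deltas '[[[0,0,0,0,0,0,0.33],[0,0,0,0,0,0,0.34],[0,0,0,0,0,0,0.36],[0,0,0,0,0,0,0.4],[0,0,0,0,0,0,0.5],[0,0,0,0,0,0,0.6],[0,0,0,0,0,0,0.65],[0,0,0,0,0,0,0.65],[0,0,1,0,0,0,0.65],[0,0,3,0,0,0,0.65],[0,0,6,0,0,0,0.65],[0,0,9,0,0,0,0.65],[0,0,9,0,0,0,0.65]]]'

```text
t: 8.53
tcp_pos: [0.6015, 0.3024, 0.2075]
tcp_rot: [0.503, 0.499, -0.497, 0.501]
wrist_force: [-0.5, -0.1, 0.8]
grip_width: 0.652
```

```bash
python3 - <<'E'
from h import *
im=save('scene','s5'); cv2.imwrite('pics/s5b.png',cv2.resize(im[160:360,190:370,::-1],None,fx=4,fy=3))
s=status.sense();print(s['tcp_pos'],s['wrist_force'],s['t'])
E
```

```text
[0.60089026 0.30181258 0.2045828 ] [-0.60095949  0.5036234  -0.66682019] 8.5833
```

View pics/s5b.png

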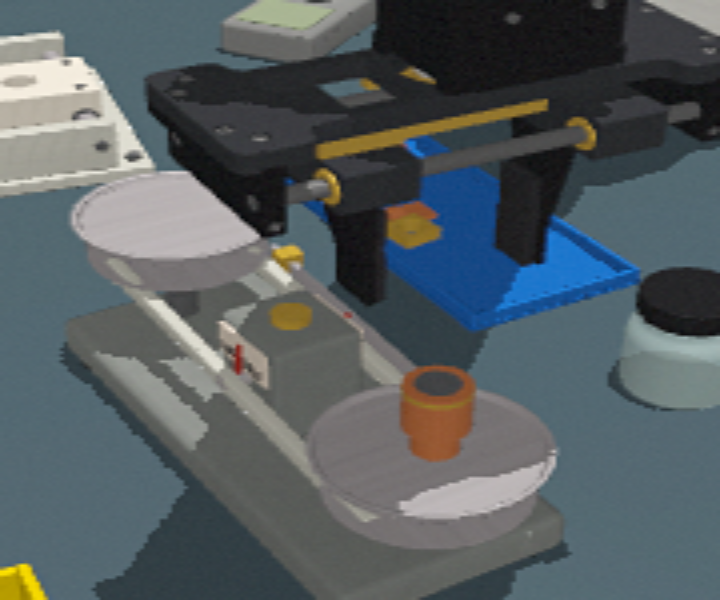

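Emit:
arm_command --deltas '[[[-0.8,-1.6,0,0,0,0,0.7],[-2.3,-4.6,0,0,0,0,0.7],[-4,-8,0,0,0,0,0.7],[-5.7,-11.4,0,0,0,0,0.7],[-7.4,-14.8,0,0,0,0,0.7],[-9.1,-18.2,0,0,0,0,0.7],[-10.8,-21.6,0,0,0,0,0.7],[-12.5,-25,0,0,0,0,0.7],[-14.2,-28.4,0,0,0,0,0.7],[-15.5,-31.2,0,0,0,0,0.7],[-16.2,-32.8,-1,0,0,0,0.7],[-16.2,-32.8,-4,0,0,0,0.7],[-16.2,-32.8,-7,0,0,0,0.7],[-16.2,-32.8,-9,0,0,0,0.7],[-16.2,-32.8,-10,0,0,0,0.7],[-16.2,-32.8,-10,0,0,0,0.7],[-16.2,-32.8,-10,0,0,0,0.7]]]'

```text
t: 10.0
tcp_pos: [0.4376, -0.0274, 0.1004]
tcp_rot: [0.5, 0.5, -0.5, 0.5]
wrist_force: [0.4, 0.1, 1.3]
grip_width: 0.7
```

```bash
python3 - <<'E'
from h import *
im=save('scene','s6'); cv2.imwrite('pics/s6b.png',cv2.resize(im[150:290,210:370,::-1],None,fx=5,fy=4.2))
s=status.sense();print(s['tcp_pos'],s['wrist_force'],s['t'])
E
```

```text
[ 0.43825227 -0.02747597  0.10101607] [ 0.91730461 -0.54971181  0.23815734] 10.05
```

View pics/s6b.png

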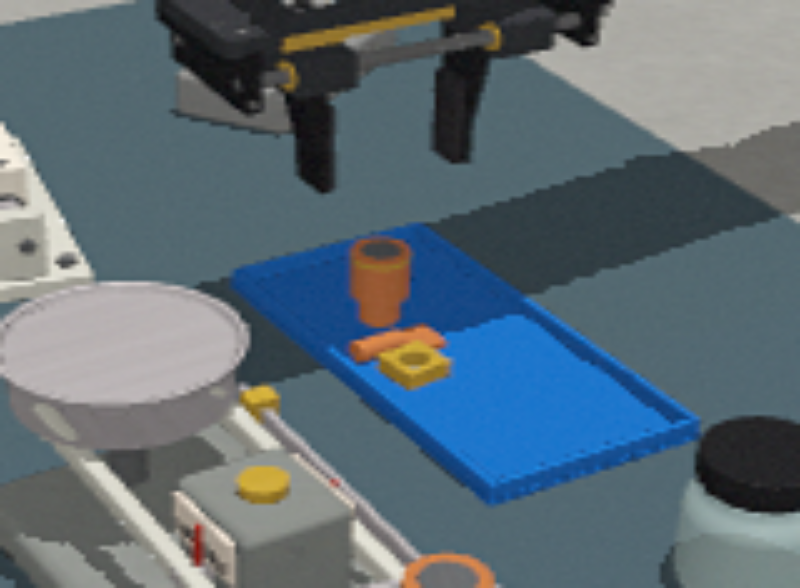

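Emit:
arm_command --deltas '[[[0,0,-2,0,0,0,0.7],[0,0,-4,0,0,0,0.7],[0,0,-6,0,0,0,0.7],[0,0,-7.1,0,0,0,0.7],[0,0,-7.6,0,0,0,0.7],[0,0,-7.6,0,0,0,0.5],[0,0,-7.6,0,0,0,0.4],[0,0,-7.6,0,0,0,0.3],[0,0,-7.6,0,0,0,0.25],[0,0,-7.6,0,0,0,0.25],[0,0,-7.6,0,0,0,0.25],[0,0,-7.6,0,0,0,0.25],[0,0,-7.6,0,0,0,0.25],[0,0,-7.6,0,0,0,0.25]]]'

```text
t: 11.22
tcp_pos: [0.4381, -0.0277, 0.0244]
tcp_rot: [0.5, 0.5, -0.5, 0.5]
wrist_force: [0.9, -0.3, 5.9]
grip_width: 0.318
```

Emit:
arm_command --deltas '[[[0,0,2,0,0,0,0.25],[0,0,5,0,0,0,0.25],[0,0,8,0,0,0,0.25],[0,0,11,0,0,0,0.25],[0,0,13.5,0,0,0,0.25],[1.5,1,14.6,0,0,0,0.25],[4,2.5,14.6,0,0,0,0.25],[6.5,4.1,14.6,0,0,0,0.25],[9,5.7,14.6,0,0,0,0.25],[11.5,7.3,14.6,0,0,0,0.25],[14,8.9,14.6,0,0,0,0.25],[16.3,10.3,14.6,0,0,0,0.25],[17.5,11.1,14,0,0,0,0.25],[17.5,11.1,12.6,0,0,0,0.25],[17.5,11.1,12.6,0,0,0,0.25],[17.5,11.1,12.6,0,0,0,0.25]]]'

```text
t: 12.55
tcp_pos: [0.611, 0.0826, 0.1484]
tcp_rot: [-0.499, -0.501, 0.501, -0.499]
wrist_force: [0.4, 0.2, -0.8]
grip_width: 0.313
```

```bash
python3 - <<'E'
from h import *
im=save('scene','s7'); cv2.imwrite('pics/s7b.png',cv2.resize(im[160:360,190:370,::-1],None,fx=4,fy=3))
s=status.sense();print(s['tcp_pos'],s['wrist_force'],s['t'])
E
```

```text
[0.61155662 0.08249738 0.14947948] [-0.65712259 -0.3582556  -1.25084471] 12.6
```

View pics/s7b.png

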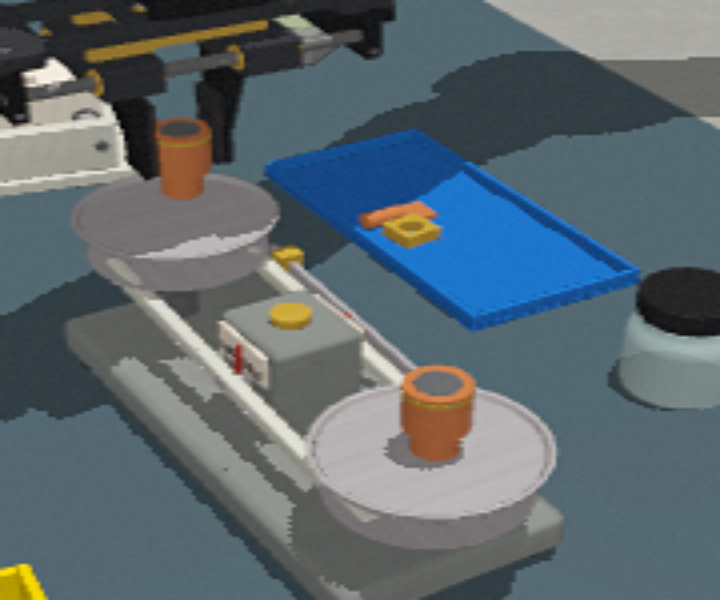

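Emit:
arm_command --deltas '[[[0,0,-0.8,0,0,0,0.25],[0,0,-1.4,0,0,0,0.25],[0,0,-1.6,0,0,0,0.25],[0,0,-1.7,0,0,0,0.25],[0,0,-1.8,0,0,0,0.25],[0,0,-1.9,0,0,0,0.25],[0,0,-2.0,0,0,0,0.25],[0,0,-2.1,0,0,0,0.25],[0,0,-2.2,0,0,0,0.25],[0,0,-2.3,0,0,0,0.25],[0,0,-2.3,0,0,0,0.25],[0,0,-2.3,0,0,0,0.25]]]'

```text
t: 13.6
tcp_pos: [0.6127, 0.0833, 0.1271]
tcp_rot: [0.5, 0.5, -0.5, 0.5]
wrist_force: [0.5, -1.0, -0.6]
grip_width: 0.315
```

```bash
python3 - <<'E'
from h import *
im=save('scene','s8'); cv2.imwrite('pics/s8b.png',cv2.resize(im[160:360,190:370,::-1],None,fx=4,fy=3))
s=status.sense();print(s['tcp_pos'],s['wrist_force'],s['t'])
E
```

```text
[0.6126864  0.08332318 0.127128  ] [ 0.56550053 -0.12554327 -1.03135294] 13.65
```

View pics/s8b.png

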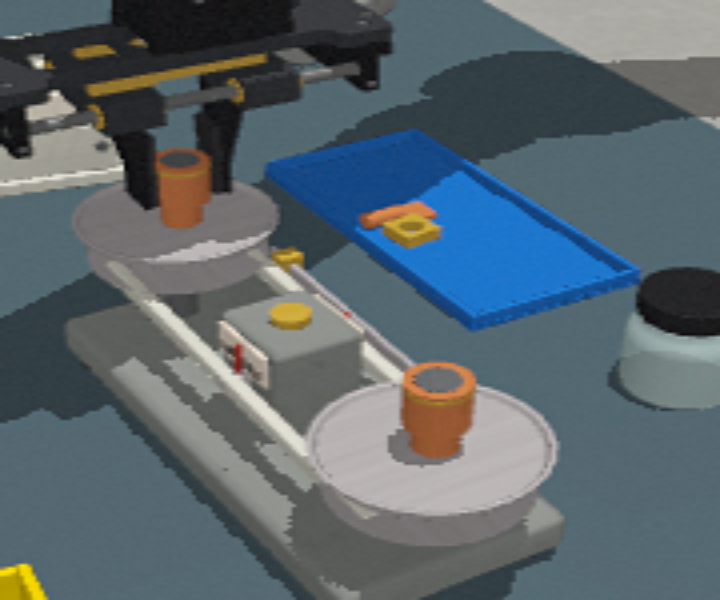

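In contact with the pan. Release gently, wait with the fingers around, then lift.

Emit:
arm_command --deltas '[[[0,0,0,0,0,0,0.33],[0,0,0,0,0,0,0.34],[0,0,0,0,0,0,0.36],[0,0,0,0,0,0,0.4],[0,0,0,0,0,0,0.5],[0,0,0,0,0,0,0.6],[0,0,0,0,0,0,0.65],[0,0,0,0,0,0,0.65],[0,0,1,0,0,0,0.65],[0,0,3,0,0,0,0.65],[0,0,6,0,0,0,0.65],[0,0,8,0,0,0,0.65],[0,0,8,0,0,0,0.65]]]'

```text
t: 14.73
tcp_pos: [0.6146, 0.0844, 0.2126]
tcp_rot: [0.502, 0.499, -0.498, 0.502]
wrist_force: [0.2, 0.6, -0.2]
grip_width: 0.649
```

```bash
python3 - <<'E'
from h import *
im=save('scene','s9'); cv2.imwrite('pics/s9b.png',cv2.resize(im[160:360,190:370,::-1],None,fx=4,fy=3))
s=status.sense();print(s['tcp_pos'],s['wrist_force'],s['t'])
E
```

```text
[0.61392976 0.08399748 0.2102861 ] [-0.4379214   0.34269696 -0.81303502] 14.7833
```

View pics/s9b.png

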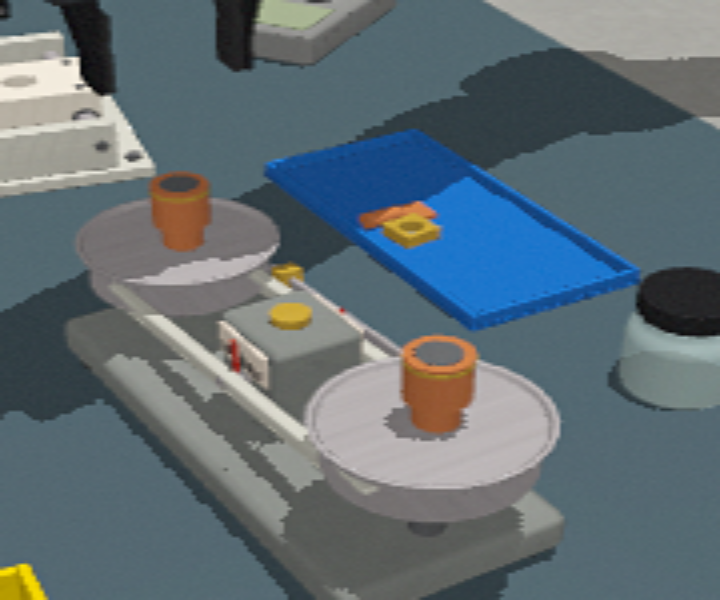

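Emit:
arm_command --deltas '[[[0,0,0,0,0,0,0.65],[0,0,0,0,0,0,0.65],[0,0,0,0,0,0,0.65],[0,0,0,0,0,0,0.65],[0,0,0,0,0,0,0.65],[0,0,0,0,0,0,0.65],[0,0,0,0,0,0,0.65],[0,0,0,0,0,0,0.65],[0,0,0,0,0,0,0.65],[0,0,0,0,0,0,0.65],[0,0,0,0,0,0,0.65],[0,0,0,0,0,0,0.65]]]'

```text
t: 15.78
tcp_pos: [0.6126, 0.0834, 0.207]
tcp_rot: [-0.5, -0.5, 0.5, -0.5]
wrist_force: [0.6, -0.1, 0.4]
grip_width: 0.648
```

```bash
python3 - <<'E'
from h import *
im=save('scene','s10'); cv2.imwrite('pics/s10b.png',cv2.resize(im[160:360,190:370,::-1],None,fx=4,fy=3))
s=status.sense();print(s['tcp_pos'],s['wrist_force'],s['t'])
a=cv2.imread('pics/s9.png'); print('diff',cv2.absdiff(a,im[:,:,::-1].copy())[215:320,280:370].mean())
def top_ell(im,box):
    x0,y0,x1,y1=box; hsv=cv2.cvtColor(im[y0:y1,x0:x1],cv2.COLOR_RGB2HSV)
# B's top centre from fingers
E
```

```text
[0.612585   0.08336658 0.20704736] [0.42301094 0.18962442 0.1064561 ] 15.8333
diff 1.4502645502645504
```

View pics/s10b.png

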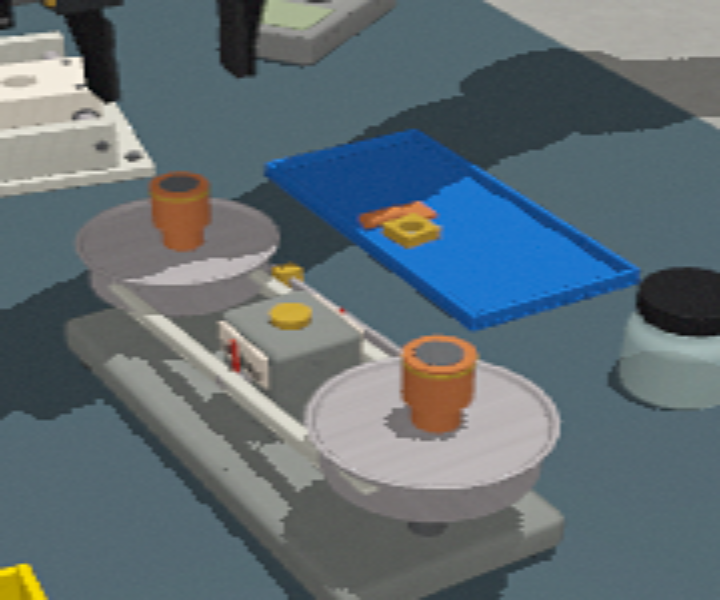

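Emit:
arm_command --deltas '[[[0,0,-2,0,0,0,0.65],[0,0,-5,0,0,0,0.65],[0,0,-7.5,0,0,0,0.65],[0,0,-9,0,0,0,0.65],[0,0,-9.5,0,0,0,0.65],[0,0,-9.7,0,0,0,0.65],[0,0,-9.7,0,0,0,0.5],[0,0,-9.7,0,0,0,0.4],[0,0,-9.7,0,0,0,0.3],[0,0,-9.7,0,0,0,0.25],[0,0,-9.7,0,0,0,0.25],[0,0,-9.7,0,0,0,0.25],[0,0,-9.7,0,0,0,0.25],[0,0,-9.7,0,0,0,0.25]]]' --newtons 25

```text
t: 17.0
tcp_pos: [0.613, 0.0834, 0.1105]
tcp_rot: [0.5, 0.5, -0.5, 0.5]
wrist_force: [1.0, -0.2, 3.0]
grip_width: 0.317
```

```bash
python3 - <<'E'
from h import *
im=save('scene','s11'); cv2.imwrite('pics/s11b.png',cv2.resize(im[160:360,190:370,::-1],None,fx=4,fy=3))
s=status.sense();print(s['tcp_pos'],s['wrist_force'],s['t'])
E
```

```text
[0.612992   0.08337198 0.11051779] [0.29675439 0.31866362 4.08313774] 17.05
```

View pics/s11b.png

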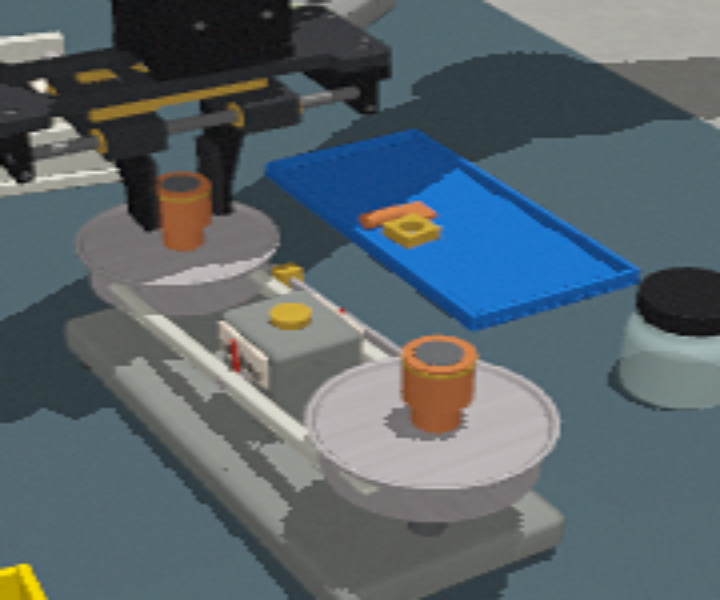

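Emit:
arm_command --deltas '[[[0,0,0.15,0,0,0,0.25],[0,0,0.35,0,0,0,0.25],[0,0,0.55,0,0,0,0.25],[0,0,0.75,0,0,0,0.25],[0,0,0.95,0,0,0,0.25],[0,0,1.15,0,0,0,0.25],[0,0,1.35,0,0,0,0.25],[0,0,1.55,0,0,0,0.25],[0,0,1.75,0,0,0,0.25],[0,0,1.95,0,0,0,0.25],[0,0,2.2,0,0,0,0.25],[0,0,2.6,0,0,0,0.25],[0,0,3.5,0,0,0,0.25],[0,0,5,0,0,0,0.25],[0,0,5.5,0,0,0,0.25]]]' --newtons 40

```text
t: 18.3
tcp_pos: [0.6135, 0.0837, 0.1675]
tcp_rot: [0.501, 0.499, -0.499, 0.5]
wrist_force: [0.3, -0.2, -1.3]
grip_width: 0.311
```

Emit:
arm_command --deltas '[[[0,-1.5,0,0,0,0,0.25],[-0.3,-4.5,0,0,0,0,0.25],[-0.5,-8,0,0,0,0,0.25],[-0.7,-11.5,0,0,0,0,0.25],[-0.9,-15,0,0,0,0,0.25],[-1.1,-18.5,0,0,0,0,0.25],[-1.3,-22,-1,0,0,0,0.25],[-1.4,-25,-2.5,0,0,0,0.25],[-1.5,-27.5,-4,0,0,0,0.25],[-1.6,-29,-5.2,0,0,0,0.25],[-1.6,-29.5,-6,0,0,0,0.25],[-1.6,-29.5,-6,0,0,0,0.25],[-1.6,-29.5,-6,0,0,0,0.25],[-1.6,-29.5,-6,0,0,0,0.25],[-1.6,-29.5,-6,0,0,0,0.25]]]'

```text
t: 19.55
tcp_pos: [0.5977, -0.2095, 0.1062]
tcp_rot: [0.5, 0.5, -0.499, 0.501]
wrist_force: [0.4, 0.2, -1.6]
grip_width: 0.309
```

```bash
python3 - <<'E'
from h import *
im=save('scene','s12'); cv2.imwrite('pics/s12b.png',cv2.resize(im[140:240,145:265,::-1],None,fx=6.6,fy=6,interpolation=cv2.INTER_CUBIC))
it=save('top','t12'); cv2.imwrite('pics/t12b.png',cv2.resize(it[120:220,310:430,::-1],None,fx=6.6,fy=6,interpolation=cv2.INTER_CUBIC))
s=status.sense();print(s['tcp_pos'],s['wrist_force'],s['t'])
E
```

```text
[ 0.59731923 -0.21031382  0.10595278] [-0.58729236  0.86528318 -1.42101865] 19.65
```

View pics/s12b.png

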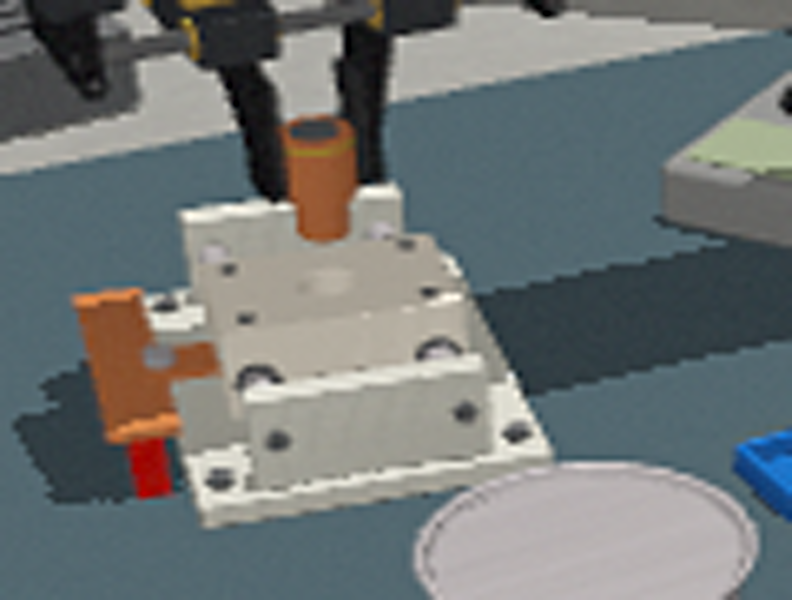

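View pics/s12.png

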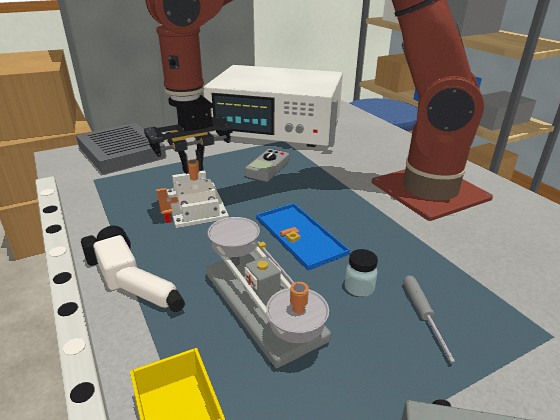

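```bash
python3 - <<'E'
from h import *
def sc(x,y): return ((x+.5)/6.6-.5+145,(y+.5)/6-.5+140)
z=.1060-.0213+.046
print('top ctr',back('scene',sc(318,130),z), 'hole',back('scene',sc(327,281),.06))
tp=(.5973,-.2103)
for f,z in [('rim',z),('foot',z-.046),('hole',.06)]: print(f,np.array(proj('scene',(*tp,z))))
im=cv2.imread('pics/s12.png')
# orange mask of contact
hsv=cv2.cvtColor(im,cv2.COLOR_BGR2HSV); m=((hsv[:,:,0]<16)&(hsv[:,:,1]>110)&(hsv[:,:,2]>60))
for r in range(156,182): 
    xs=np.nonzero(m[r,180:206])[0]+180; print(r,xs.min() if len(xs) else '',xs.max() if len(xs) else '')
cv2.imwrite('pics/s12c.png',cv2.resize(im[150:195,170:215],None,fx=13,fy=13,interpolation=cv2.INTER_NEAREST))
E
```

```text
top ctr [ 0.59631613 -0.20922972  0.1307    ] hole [ 0.5983995  -0.21341425  0.06      ]
rim [192.22128311 161.16014252]
foot [194.02007582 178.07959222]
hole [194.95291329 186.85386422]
156  
157  
158  
159 193 194
160 189 197
161 187 198
162 187 198
163 187 196
164 188 198
165 197 198
166 188 198
167 188 198
168 188 198
169 188 198
170 188 198
171 188 198
172 188 197
173 189 197
174 190 196
175 190 197
176 190 197
177 190 197
178 190 197
179 191 196
180  
181
```

View pics/s12c.png

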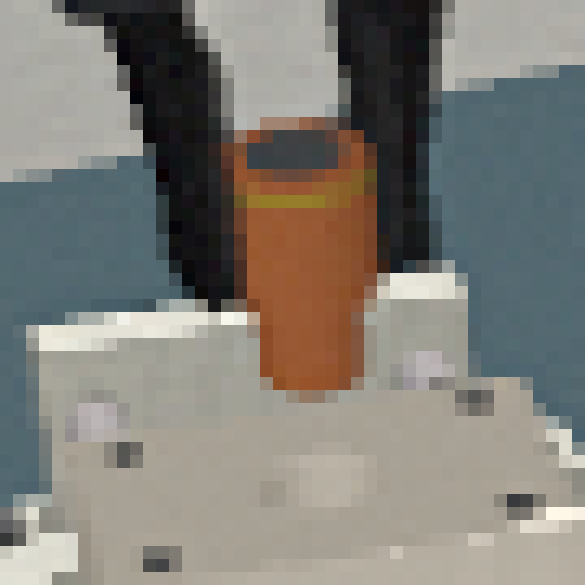

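View pics/t12b.png

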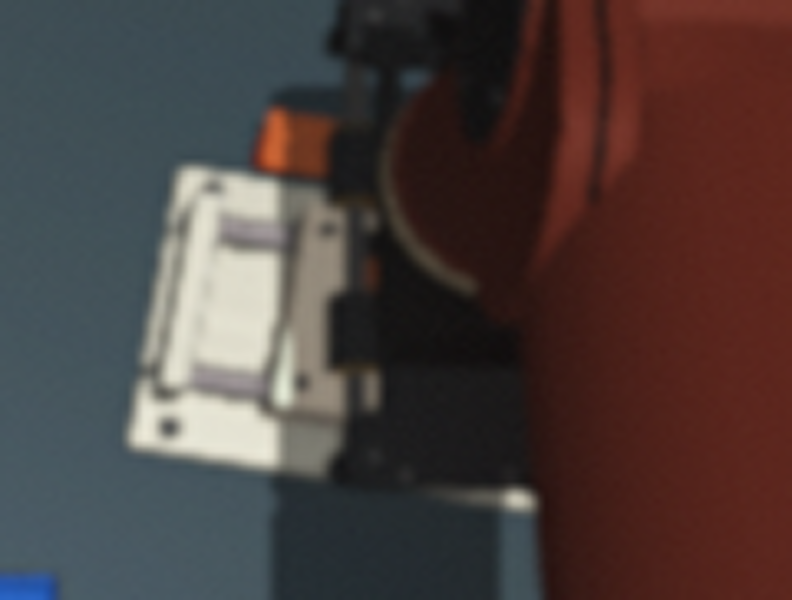

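Emit:
arm_command --deltas '[[[0,-0.2,-0.5,0,0,0,0.25],[0,-0.2,-1.2,0,0,0,0.25],[0,-0.2,-1.7,0,0,0,0.25],[0,-0.2,-2.0,0,0,0,0.25],[0,-0.2,-2.2,0,0,0,0.25],[0,-0.2,-2.3,0,0,0,0.25],[0,-0.2,-2.4,0,0,0,0.25],[0,-0.2,-2.45,0,0,0,0.25],[0,-0.2,-2.5,0,0,0,0.25],[0,-0.2,-2.55,0,0,0,0.25],[0,-0.2,-2.55,0,0,0,0.25]]]' --newtons 40

```text
t: 20.57
tcp_pos: [0.5968, -0.2136, 0.0797]
tcp_rot: [0.5, 0.5, -0.5, 0.5]
wrist_force: [-0.0, 1.1, -1.6]
grip_width: 0.308
```

```bash
python3 - <<'E'
from h import *
im=save('scene','s13'); cv2.imwrite('pics/s13b.png',cv2.resize(im[150:195,170:215,::-1],None,fx=13,fy=13,interpolation=cv2.INTER_CUBIC))
s=status.sense();print(s['tcp_pos'],s['wrist_force'],s['ft_torque'],s['t'])
E
```

```text
[ 0.5967641  -0.2135916   0.07966179] [ 1.2268113   0.34641212 -1.30986182] [-0.01892988 -0.19597646  0.01468762] 20.6167
```

View pics/s13b.png

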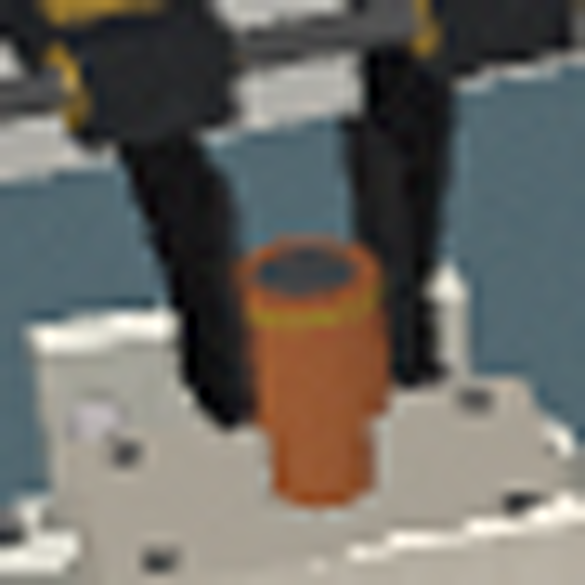

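Emit:
arm_command --deltas '[[[0,0.05,-0.05,0,0,0,0.25],[0,0.05,-0.1,0,0,0,0.25],[0,0.05,-0.15,0,0,0,0.25],[0,0.05,-0.15,0,0,0,0.25]]]'

```text
t: 20.95
tcp_pos: [0.5967, -0.2131, 0.078]
tcp_rot: [0.5, 0.5, -0.5, 0.5]
wrist_force: [0.2, 0.0, -1.5]
grip_width: 0.313
```

```bash
python3 - <<'E'
from h import *
s=status.sense();print(s['tcp_pos'],s['wrist_force'],s['ft_torque'],s['t'])
E
```

```text
[ 0.59666855 -0.21309587  0.07796997] [ 0.21148575  0.00948601 -1.50751405] [ 0.00545301 -0.21881586 -0.05526504] 20.95
```

Emit:
arm_command --deltas '[[[0,0,-0.05,0,0,0,0.25],[0,0,-0.1,0,0,0,0.25],[0,0,-0.15,0,0,0,0.25],[0,0,-0.2,0,0,0,0.25],[0,0,-0.25,0,0,0,0.25],[0,0,-0.25,0,0,0,0.25]]]'

```text
t: 21.45
tcp_pos: [0.5967, -0.2131, 0.0755]
tcp_rot: [0.5, 0.5, -0.5, 0.5]
wrist_force: [1.3, 1.3, -2.3]
grip_width: 0.314
```

```bash
python3 - <<'E'
from h import *
im=save('scene','s14'); cv2.imwrite('pics/s14b.png',cv2.resize(im[150:195,170:215,::-1],None,fx=13,fy=13,interpolation=cv2.INTER_CUBIC))
s=status.sense();print(s['tcp_pos'],s['wrist_force'],s['ft_torque'],s['t'])
E
```

```text
[ 0.59664521 -0.21312683  0.07546412] [ 1.80979893 -0.1824624  -1.55600601] [ 0.01297341 -0.36733231 -0.00404879] 21.5
```

View pics/s14b.png

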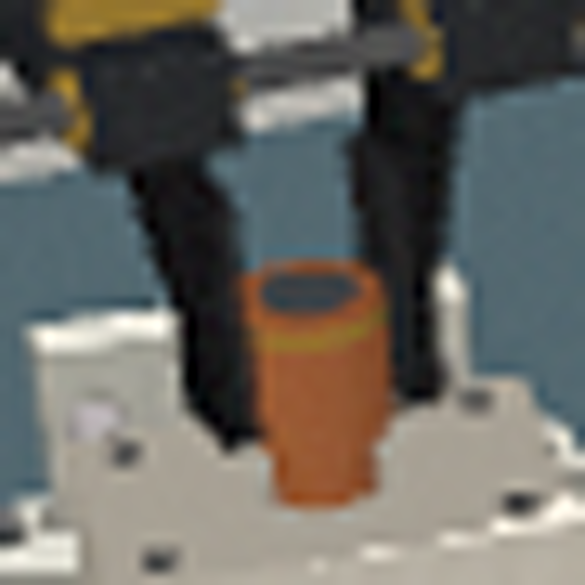

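Emit:
arm_command --deltas '[[[0.03,0,-0.05,0,0,0,0.25],[0.05,0,-0.1,0,0,0,0.25],[0.05,0,-0.15,0,0,0,0.25],[0.05,0,-0.2,0,0,0,0.25],[0.05,0,-0.25,0,0,0,0.25],[0.05,0,-0.3,0,0,0,0.25],[0.05,0,-0.3,0,0,0,0.25]]]'

```text
t: 22.08
tcp_pos: [0.5972, -0.2132, 0.0726]
tcp_rot: [0.5, 0.5, -0.5, 0.5]
wrist_force: [-0.1, -0.4, -1.1]
grip_width: 0.311
```

```bash
python3 - <<'E'
from h import *
s=status.sense();print(s['tcp_pos'],s['wrist_force'],s['ft_torque'],s['t'])
E
```

```text
[ 0.59724458 -0.21318936  0.0725886 ] [-0.11593385 -0.4156038  -1.1404823 ] [-0.05395174 -0.23610746  0.00339403] 22.0833
```

Emit:
arm_command --deltas '[[[0,0,-0.1,0,0,0,0.25],[0,0,-0.2,0,0,0,0.25],[0,0,-0.3,0,0,0,0.25],[0,0,-0.4,0,0,0,0.25],[0,0,-0.4,0,0,0,0.25]]]' --newtons 55

```text
t: 22.5
tcp_pos: [0.597, -0.2131, 0.0682]
tcp_rot: [0.5, 0.5, -0.5, 0.5]
wrist_force: [0.4, 0.1, -0.9]
grip_width: 0.309
```

```bash
python3 - <<'E'
from h import *
s=status.sense();print(s['tcp_pos'],s['wrist_force'],s['ft_torque'],s['t'])
E
```

```text
[ 0.59697595 -0.21308718  0.06821215] [ 0.42837057  0.12351699 -0.87305473] [-0.06541157 -0.27990837  0.01570807] 22.5
```

Emit:
arm_command --deltas '[[[0,0,-0.1,0,0,0,0.25],[0,0,-0.2,0,0,0,0.25],[0,0,-0.3,0,0,0,0.25],[0,0,-0.3,0,0,0,0.25]]]'

```text
t: 22.83
tcp_pos: [0.5969, -0.2131, 0.0651]
tcp_rot: [0.5, 0.5, -0.5, 0.5]
wrist_force: [1.4, 0.3, -0.9]
grip_width: 0.313
```

```bash
python3 - <<'E'
from h import *
s=status.sense();print(s['tcp_pos'],s['wrist_force'],s['ft_torque'],s['t'])
im=save('scene','s15'); cv2.imwrite('pics/s15b.png',cv2.resize(im[150:195,170:215,::-1],None,fx=13,fy=13,interpolation=cv2.INTER_CUBIC))
E
```

```text
[ 0.59693921 -0.21305993  0.06514229] [ 1.38386681  0.29940152 -0.85431339] [-0.02179632 -0.37681896  0.03487882] 22.8333
```

View pics/s15b.png

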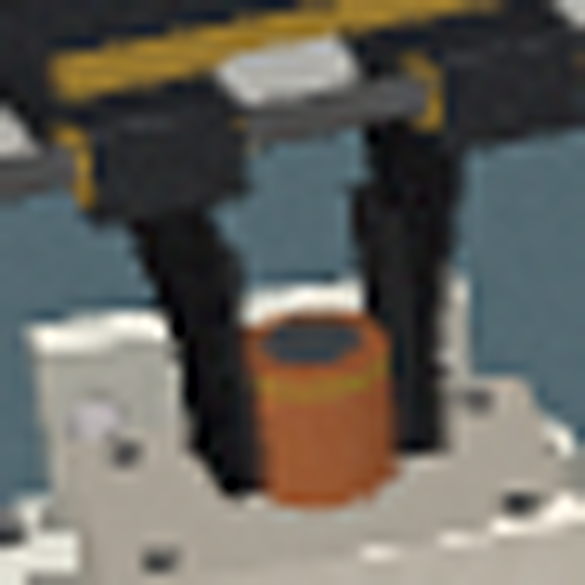

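Emit:
arm_command --deltas '[[[0.03,0,-0.05,0,0,0,0.25],[0.03,0,-0.1,0,0,0,0.25],[0.03,0,-0.1,0,0,0,0.25]]]'

```text
t: 23.13
tcp_pos: [0.5973, -0.2131, 0.0644]
tcp_rot: [-0.5, -0.5, 0.5, -0.5]
wrist_force: [0.8, -0.3, -0.2]
grip_width: 0.312
```

```bash
python3 - <<'E'
from h import *
s=status.sense();print(s['tcp_pos'],s['wrist_force'],s['ft_torque'],s['t'])
E
```

```text
[ 0.5972763  -0.21312347  0.0644031 ] [ 0.80626086 -0.28540153 -0.17772878] [-0.06366835 -0.20148581  0.00472031] 23.1333
```

Emit:
arm_command --deltas '[[[0,0,-0.05,0,0,0,0.25],[0,0,-0.1,0,0,0,0.25],[0,0,-0.1,0,0,0,0.25]]]'

```text
t: 23.38
tcp_pos: [0.5974, -0.2132, 0.0636]
tcp_rot: [-0.5, -0.5, 0.5, -0.5]
wrist_force: [1.3, 0.5, 1.5]
grip_width: 0.309
```

```bash
python3 - <<'E'
from h import *
s=status.sense();print(s['tcp_pos'],s['wrist_force'],s['ft_torque'],s['t'])
E
```

```text
[ 0.59739996 -0.21316023  0.06355056] [1.34056764 0.45521327 1.49265162] [-0.08828496 -0.18481001  0.03697316] 23.3833
```

Emit:
arm_command --deltas '[[[0,0,-0.05,0,0,0,0.25],[0,0,-0.1,0,0,0,0.25],[0,0,-0.1,0,0,0,0.25]]]'

```text
t: 23.63
tcp_pos: [0.5975, -0.2132, 0.0634]
tcp_rot: [-0.5, -0.5, 0.5, -0.5]
wrist_force: [-3.5, 0.5, 8.6]
grip_width: 0.311
```

```bash
python3 - <<'E'
from h import *
s=status.sense();print(s['tcp_pos'],s['wrist_force'],s['ft_torque'],s['t'])
im=save('scene','s16'); cv2.imwrite('pics/s16b.png',cv2.resize(im[150:195,170:215,::-1],None,fx=13,fy=13,interpolation=cv2.INTER_CUBIC))
E
```

```text
[ 0.59746068 -0.21317789  0.06344458] [-3.49459877  0.48444944  8.60130788] [ 0.10995673  0.7001766  -0.00761012] 23.6333
```

View pics/s16b.png

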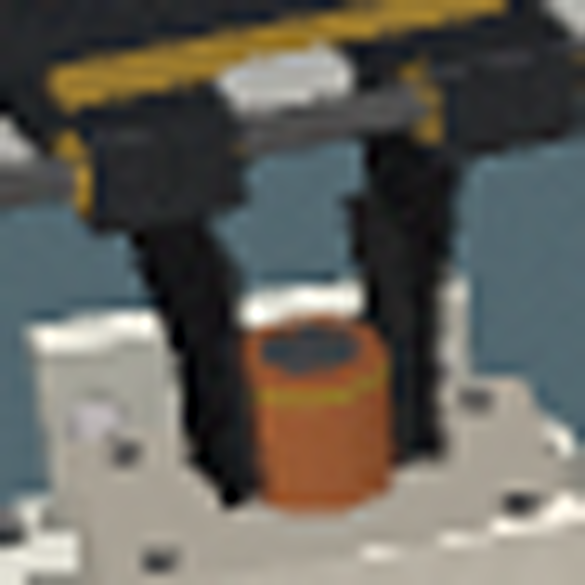

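Emit:
arm_command --deltas '[[[0,0,-0.05,0,0,0,0.25],[0,0,-0.1,0,0,0,0.25],[0,0,-0.1,0,0,0,0.25]]]'

```text
t: 23.93
tcp_pos: [0.5975, -0.2132, 0.0633]
tcp_rot: [-0.5, -0.5, 0.5, -0.5]
wrist_force: [-7.0, 1.5, 18.2]
grip_width: 0.308
```

```bash
python3 - <<'E'
from h import *
s=status.sense();print(s['tcp_pos'],s['wrist_force'],s['ft_torque'],s['t'])
E
```

```text
[ 0.59753103 -0.2132437   0.0633424 ] [-6.9798997   1.4514501  18.15131926] [ 0.31395888  1.60382641 -0.01672901] 23.9333
```

```bash
python3 - <<'E'
from h import *
for z in (.087,.088,.0885,.090): print(z,proj('scene',(.5975,-.2132,z)), proj('scene',(.5975,-.2132,z-.028)))
im=cv2.imread('pics/s16.png')
hsv=cv2.cvtColor(im,cv2.COLOR_BGR2HSV); m=((hsv[:,:,0]<16)&(hsv[:,:,1]>110)&(hsv[:,:,2]>60))
for r in range(172,192): 
    xs=np.nonzero(m[r,180:206])[0]+180; print(r,xs.min() if len(xs) else '',xs.max() if len(xs) else '',end='; ')
cv2.imwrite('pics/s16c.png',cv2.resize(im[168:194,176:212],None,fx=20,fy=20,interpolation=cv2.INTER_NEAREST))
E
```

```text
0.087 [193.46903121 176.78339948] [194.53141598 186.72366798]
0.088 [193.43055031 176.42335063] [194.49396832 186.37328669]
0.0885 [193.41129574 176.24319399] [194.47523093 186.19796913]
0.09 [193.3534754  175.70219447] [194.41896442 185.67150803]
172  ; 173  ; 174 194 194; 175 190 198; 176 188 199; 177 188 199; 178 189 198; 179 189 196; 180 198 199; 181 189 199; 182 189 199; 183 189 199; 184 190 200; 185 190 199; 186 190 199; 187 190 199; 188 190 197; 189  ; 190  ; 191  ;
```

View pics/s16c.png

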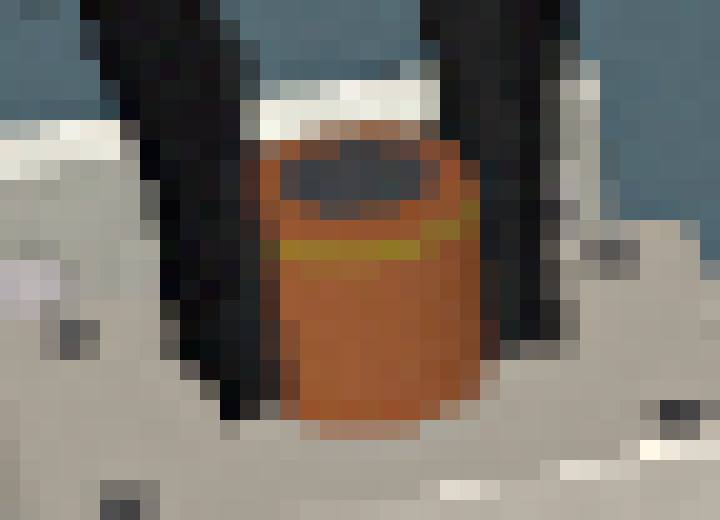

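Emit:
arm_command --deltas '[[[0,0,0.1,0,0,0,0.25],[0,0,0.18,0,0,0,0.3],[0,0,0.18,0,0,0,0.36],[0,0,0.2,0,0,0,0.42],[0,0,0.2,0,0,0,0.5],[0,0,0.2,0,0,0,0.55],[0,0,0.2,0,0,0,0.55],[0,0,0.2,0,0,0,0.55],[0,0,1,0,0,0,0.55],[0,0,3,0,0,0,0.55],[0,0,5,0,0,0,0.55],[0,0,5,0,0,0,0.55]]]'

```text
t: 24.93
tcp_pos: [0.5997, -0.2134, 0.1162]
tcp_rot: [0.501, 0.498, -0.499, 0.502]
wrist_force: [0.5, 0.8, 1.4]
grip_width: 0.547
```

```bash
python3 - <<'E'
from h import *
s=status.sense();print(s['tcp_pos'],s['wrist_force'],s['ft_torque'],s['t'])
im=save('scene','s17'); cv2.imwrite('pics/s17b.png',cv2.resize(im[150:220,150:235,::-1],None,fx=9,fy=8,interpolation=cv2.INTER_CUBIC))
E
```

```text
[ 0.59969052 -0.21338201  0.11619561] [0.51870424 0.79380922 1.43224501] [ 0.01061537 -0.11283828 -0.03949822] 24.9333
```

View pics/s17b.png

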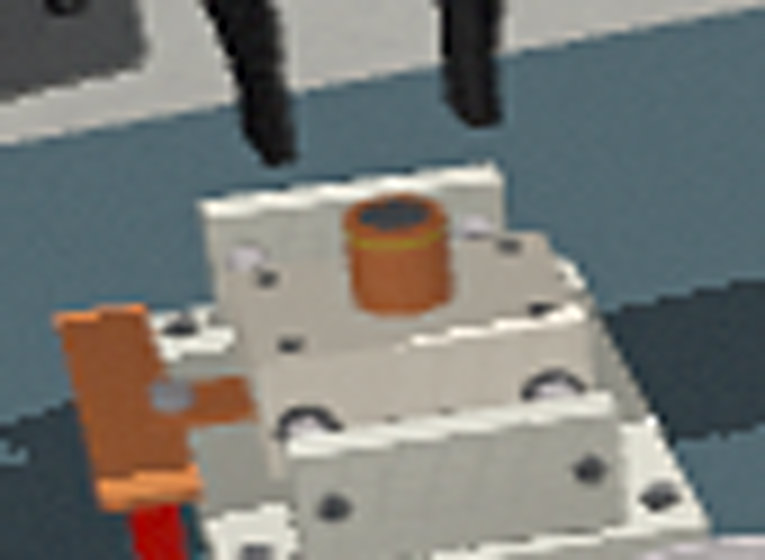

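Emit:
arm_command --deltas '[[[-0.1,0,0,0,0,0,0.3],[-0.1,0,0,0,0,0,0],[-0.1,0,0,0,0,0,0],[-0.1,0,0,0,0,0,0],[-0.1,0,0,0,0,0,0],[-0.1,0,-0.6,0,0,0,0],[-0.1,0,-1.3,0,0,0,0],[-0.1,0,-1.8,0,0,0,0],[-0.1,0,-2.0,0,0,0,0],[-0.1,0,-2.0,0,0,0,0]]]' --newtons 15

```text
t: 25.82
tcp_pos: [0.5958, -0.2129, 0.0904]
tcp_rot: [0.5, 0.501, -0.5, 0.499]
wrist_force: [0.2, 0.7, -1.1]
grip_width: 0.008
```

Emit:
arm_command --deltas '[[[0.1,0,0,0,0,0,0],[0.1,0,-0.05,0,0,0,0],[0.1,0,-0.1,0,0,0,0],[0.1,0,-0.15,0,0,0,0],[0.1,0,-0.2,0,0,0,0],[0.1,0,-0.2,0,0,0,0]]]'

```text
t: 26.32
tcp_pos: [0.5974, -0.2132, 0.0895]
tcp_rot: [-0.5, -0.5, 0.5, -0.5]
wrist_force: [0.0, -0.4, 0.1]
grip_width: 0.005
```

Emit:
arm_command --deltas '[[[0,0,-0.05,0,0,0,0],[0,0,-0.1,0,0,0,0],[0,0,-0.1,0,0,0,0],[0,0,-0.1,0,0,0,0]]]'

```text
t: 26.65
tcp_pos: [0.5975, -0.2132, 0.0886]
tcp_rot: [0.5, 0.5, -0.5, 0.5]
wrist_force: [0.8, 0.9, 0.4]
grip_width: 0.003
```

Emit:
arm_command --deltas '[[[0,0,-0.05,0,0,0,0],[0,0,-0.1,0,0,0,0],[0,0,-0.1,0,0,0,0],[0,0,-0.1,0,0,0,0]]]'

```text
t: 26.98
tcp_pos: [0.5976, -0.2132, 0.0885]
tcp_rot: [0.5, 0.5, -0.5, 0.5]
wrist_force: [-1.7, 1.9, 7.5]
grip_width: 0.005
```

Emit:
arm_command --deltas '[[[0,0,-0.05,0,0,0,0],[0,0,-0.1,0,0,0,0],[0,0,-0.15,0,0,0,0],[0,0,-0.15,0,0,0,0],[0,0,-0.15,0,0,0,0]]]'

```text
t: 27.4
tcp_pos: [0.5978, -0.2132, 0.0884]
tcp_rot: [0.5, 0.499, -0.5, 0.501]
wrist_force: [-5.9, 1.8, 19.5]
grip_width: 0.004
```

Emit:
arm_command --deltas '[[[0,0,-0.05,0,0,0,0],[0,0,-0.1,0,0,0,0],[0,0,-0.1,0,0,0,0],[0,0,-0.1,0,0,0,0]]]'

```text
t: 27.73
tcp_pos: [0.598, -0.2133, 0.0883]
tcp_rot: [0.5, 0.499, -0.5, 0.501]
wrist_force: [-9.0, 2.2, 26.8]
grip_width: 0.004
```

Emit:
arm_command --deltas '[[[0,0,0.3,0,0,0,0],[0,0,1.2,0,0,0,0],[0,0,2,0,0,0,0],[-1.5,0.3,2,0,0,0,0],[-3.1,0.5,2,0,0,0,0],[-3.1,0.5,1.5,0,0,0,0],[-3.1,0.5,0.5,0,0,0,0],[-3.1,0.5,-0.5,0,0,0,0],[-3.1,0.5,-1.3,0,0,0,0],[-3.1,0.5,-1.7,0,0,0,0],[-3.1,0.5,-1.9,0,0,0,0],[-3.1,0.5,-2.0,0,0,0,0],[-3.1,0.5,-2.0,0,0,0,0],[-3.1,0.5,-2.0,0,0,0,0]]]'

```text
t: 28.9
tcp_pos: [0.5667, -0.2081, 0.0653]
tcp_rot: [0.5, 0.5, -0.5, 0.5]
wrist_force: [-0.7, -1.2, -0.3]
grip_width: 0.004
```

```bash
python3 - <<'E'
from h import *
s=status.sense();print(s['tcp_pos'],s['wrist_force'],s['ft_torque'],s['t'])
im=save('scene','s18'); cv2.imwrite('pics/s18b.png',cv2.resize(im[150:220,150:235,::-1],None,fx=9,fy=8,interpolation=cv2.INTER_CUBIC))
E
```

```text
[ 0.56672242 -0.20810683  0.06526001] [-0.74684256 -1.18257167 -0.33926724] [-0.05103085 -0.15630895 -0.04576241] 28.9
```

View pics/s18b.png

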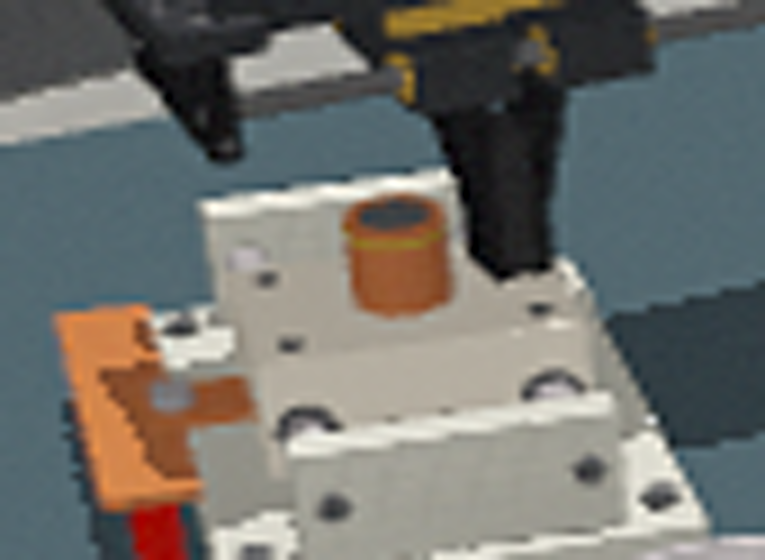

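Emit:
arm_command --deltas '[[[0,0,-0.1,0,0,0,0],[0,0,-0.2,0,0,0,0],[0,0,-0.3,0,0,0,0],[0,0,-0.35,0,0,0,0],[0,0,-0.4,0,0,0,0],[0,0,-0.4,0,0,0,0]]]'

```text
t: 29.45
tcp_pos: [0.5663, -0.2081, 0.0609]
tcp_rot: [-0.5, -0.5, 0.5, -0.5]
wrist_force: [0.1, 0.1, 0.3]
grip_width: 0.007
```

Emit:
arm_command --deltas '[[[0,0,-0.05,0,0,0,0],[0,0,-0.1,0,0,0,0],[0,0,-0.1,0,0,0,0],[0,0,-0.1,0,0,0,0]]]'

```text
t: 29.78
tcp_pos: [0.5664, -0.2082, 0.0605]
tcp_rot: [-0.5, -0.5, 0.5, -0.5]
wrist_force: [-1.2, 0.2, 5.7]
grip_width: 0.004
```

Emit:
arm_command --deltas '[[[0,0,0.5,0,0,0,0],[0,0,2,0,0,0,0],[0,0,5,0,0,0,0],[0,0,8,0,0,0,0],[0,0,11,0,0,0,0],[-1,-2,13,0,0,0,0],[-2,-5,14,0,0,0,0],[-3,-8,14,0,0,0,0],[-4,-11,14,0,0,0,0],[-4,-11,14,0,0,0,0],[-4,-11,14,0,0,0,0],[-4,-11,14,0,0,0,0]]]'

```text
t: 30.78
tcp_pos: [0.5266, -0.3175, 0.2001]
tcp_rot: [0.5, 0.5, -0.5, 0.5]
wrist_force: [0.3, 0.5, 1.0]
grip_width: 0.001
```

```bash
python3 - <<'E'
from h import *
s=status.sense();print(s['tcp_pos'],s['wrist_force'],s['t'])
save('scene','s19')
E
```

```text
[ 0.52659569 -0.31752112  0.20010675] [0.32877168 0.46624897 0.96149572] 30.7833
```

View pics/s19.png

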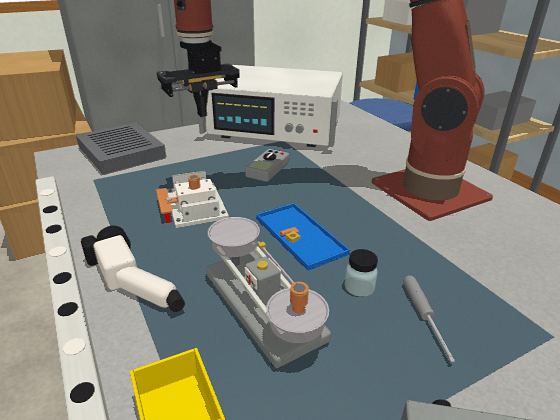

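The picture shows the heavier contact flush in the socket at pixel (194,183). The lighter one stands in its pan at (299,297), and the arm is clear.

```bash
python3 - <<'E'
from h import *
print(env.close_job())
E
```

```text
the job is handed in; nothing more can be done
None
```

The heavier contact is pressed home in the sliding socket, the lighter one is still standing in its pan, and the job is handed in at about 31 s of the 72 s allowed.

- **Weighing:** I set one contact gently in each pan. The -y pan (pan_r) dropped and stayed down over about a second, so the contact I had put there (the tray's -y one) is the heavier.
- **Insertion:** I found the hole by eye, the two cameras differing by about 3 mm in y, and eased the nose in. The first 13 mm or so met almost no resistance. I saw no distinct 5–20 N blade force on the way down, though the final press went well past that range.
- **Seating check:** I pressed the contact's top with closed fingers at up to about 27 N and it did not move any further. Touching the block top beside it put the contact's top 28.0 mm higher, which is exactly the barrel length, so the shoulder is flush.
- **Last picture:** The contact is flush in the block, the lighter contact is upright in the +y pan, and the arm touches nothing. The nut, lug, jar, screwdriver and multimeter look undisturbed.

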